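# Hold a firebrick in the corner of the sawing board

### The job

Swing the raised length stop on the sawing board down until it snaps home, then lay the loose soft firebrick flat on the board and push it into the corner, long side flush against the fence and end against the stop. Finish while still holding the brick there, pressing it firmly against fence and stop at the same time, so that a colleague can saw it to length; leave the saw, the tin and the pots alone.

Things in the scene. Friction and masses are not known exactly. Their poses are not given: they have to be found in the camera images.
- board: Sawing board fixed to the bench: plywood, 320 mm (y) by 180 mm (x), 18 mm thick, a fence along its far part and a flip-down length stop on the fence. Its pose and the stop's place on the fence vary. Origin: centre of its underside. Axes: x away from the robot, square to the fence; y along the fence, to the left; z up.
- corner (a point): The corner to fill, at the level of the board's top face (18 mm above the bench): where the plane of the fence's face meets the plane of the lowered stop's pad. Axes as board: x points into the fence, y into the stop, z up. A seated brick has its centre at (-28.5, -115, +32) mm in these axes.
- fence: Fence: straight wooden bar with an aluminium track on top, 320 mm long, 20 mm thick, 25 mm high above the board, with a 5 mm saw slot. Its face towards the robot, at x = +50 mm of the board, stops the brick's long side; the brick is 39 mm higher, so fingers can grip it above the fence. Origin and axes as board.
- stop_hinge (a point): Middle of the hinge pin of the length stop, on an aluminium block clamped on the fence: 10 mm beyond the fence's face, 50 mm above the board's top, 11 mm to +y of the pad's face. The pin runs along y. Axes as board; they do not turn with the stop. The block is 40 mm long and rises to 62 mm above the board.
- thumb_bar (a point): Middle of the dark round thumb bar, 14 mm thick, 34 mm long (along y), on the free end of the stop's arm: push here. With the stop down it lies, from the hinge pin, 70 mm towards the robot (-x), 10 mm up and 6 mm to +y; as the stop opens it swings up and back about the pin by the joint's angle. Axes turn with the arm.
- flip_stop (a joint): Angle of the length stop, rad: 0 fully down (arm level), 1.10 raised at the start (arm leans up and back). A spring detent: let go above about 0.3 it springs back up, below that it snaps down and stays. The thumb bar goes round the pin, first more towards the robot, then downwards; about 3 N along that arc.
- stop_pad (a point): Middle of the face of the grey plastic pad on the brick's side (-y) of the stop's hanging plate; the pad is 38 mm (x) by 27 mm (z), 6 mm thick. With the stop down it covers the strip 21 to 59 mm in front of the fence's face and 18 to 46 mm above the board, its face through corner. Axes turn with the arm.
- brick_center (a point): Centre (half-way up) of the loose cream-coloured soft insulating firebrick: 57 mm wide (x), 230 mm long (y), 64 mm high (z), about 0.44 kg. It starts flat on the bench right of the board, long axis roughly pointing away from the robot. Gripped across its width by the upper part, the fingers clear the fence. Either end may go to the stop.
- saw: Back saw lying on the bench beyond the sawing board, 400 mm long, steel blade, wooden handle; to be left alone. Origin near the blade's middle, at bench level.
- raku_bowl: Pale crackle-glazed bowl, 130 mm across, 68 mm high, left of the board; to be left alone. Origin: centre of its foot.
- raku_vase: Pale crackle-glazed vase, 92 mm across, 135 mm high, far right; to be left alone. Origin: centre of its foot.
- tin: Closed metal tin, 80 mm across, 60 mm high, far left; to be left alone. Origin: centre of its underside.
Not all that is in view belongs to the job. What is shaped like the part that bears brick_center but black is not meant.

How it is judged:
By the outcome, as a careful person would: the job done as asked, in the order asked, and still so for the second after the job is handed in, while the arm keeps its last pose, push and grip.
It also fails if it takes over 66 s, if anything falls off the work surface, if the arm or the gripper's body presses on something with over 40 N, if the wrist force passes 120 N, or if a joint passes its speed limit or range.

### The arm

A 7-joint arm with a two-finger parallel gripper is mounted at the origin on the work surface. World frame = base frame: x ahead of the robot, y to its left, z up, the work surface at z = 0. Lengths are in mm, angles in rad, forces in N, time in s.
With the tool pointing down it reaches from about 400 to 875 mm from the base axis. Payload 4.4 kg.
Tool frame: the origin (TCP) lies at the very end of the fingers, on their centre line; the grasp point (between the pads) lies 19 mm behind it; y points along the fingers, z is the direction in which the jaws open and shut, and the axes are right-handed (so a half turn about y gives the same grasp; the last joint's range is limited). The gripper opens to 85 mm and grips with 20 to 120 N. Pads are 22 mm wide; open, the fingers measure 114 mm over their backs; the gripper's body (76 mm by 85 mm) begins 54 mm behind the grasp point. The pads swing forward as they close: fully open they stand 13 mm farther back than shut.
Start: joints at [-1.41, 0.628, 0.038, 1.517, -0.027, 0.996, -0.02], TCP at [146.134, 633.374, 231.313] pointing down, gripper open.
Joint ranges: [-3.06, 3.06], [-0.37, 2.12], [-1.25, 1.32], [0.18, 2.47], [-1.1, 4.24], [0.23, 1.98], [-2.94, 2.94]. Speed limits (rad/s): [2.57, 2.57, 3.14, 3.14, 3.14, 3.14, 3.14].

### API

Orientations are given as [roll, pitch, yaw] about the fixed x, y, z axes, in that order (R = Rz(yaw) Ry(pitch) Rx(roll)).
In Python, from cell import * gives the robot as it stands.
- The arm moves only by the tool apply_moves, never from a script. Its argument "targets" is a list of rows, each a list of 6 numbers: the shift along the tool's x, y, z in units of 40 mm (1.0 is 40 mm), then the turn, a rotation vector about the tool's x, y, z in units of 8 degrees (1.0 is 8 degrees). A call has 1 to 12 rows; each row shifts and turns the commanded pose from where the row before left it, along the tool's axes as they then stand; what a row does not reach is not made up. A row lasts 1/8 s, in which the tool goes at most 62.5 mm and 10.7 degrees, less where a joint would pass 70% of its speed; a pose out of reach is approached as far as the arm can. A call is refused whole if a number of a shift passes 1 or a number of a turn 1, either way. A call with a gripper value outside its range is refused whole. "jaw" is the gripper command: -1 is shut, 1 is fully open, values between are in proportion, set as the call begins (left out, the last holds). The fingers move at their own pace and stop on an object; the grip force is fixed at half the most. Time passes only in rows, so rows that do not move let the fingers close. It gives the time, the measured TCP pose, the force and the opening at its end, in the units of the state.
- read_state(): the state, without advancing time (a new reading comes with each control period).
- get_image(name): name is "scene" or "side" or "wrist"; returns the picture (420x560x3 uint8, red, green, blue); there is no depth.
- calibration(name): a dict with "fx", "fy", "cx", "cy" (pixels), "world_from_camera" (4x4, takes a point from camera to world coordinates). Camera axes: x right, y down, z forward; pixel columns grow to the right and rows downward; lengths in mm; the calibration is good to about 2 mm. The wrist camera is an equidistant fisheye: a pixel r from the principal point sees the ray r / f radians off the axis. A picture is of the moment at which its call begins: read the wrist's pose just before it. calibration takes no time and is no camera call; for the wrist camera it gives the pose at the moment of the call.
- finish_job(): hands the job in, once; it reports no verdict.
The state is a dict: "clock": time; "qpos": joint angles; "qd": joint speeds; "tau": joint torques, N m; "eef_pos": TCP position; "tool_rot": TCP orientation; "force": force on the tool from outside, world axes, zero at the start; "torque": the same for the moment, N m; "width": finger opening in mm.
Only numpy, scipy, OpenCV 4.12 (cv2) and the standard library are available. Lean on these libraries where they do the work, as an engineer would, in place of code of your own. Each camera call takes 0.05 s, during which the arm holds its last target. There are 200 camera calls.

## Working session

There is one attempt and no reset: what is moved stays moved. The work goes in short steps, Python scripts to look and compute and a tool call to move; the robot and the scene stay as the last step left them, time stands still between calls to the robot, and variables do not carry over. Pictures are saved under pics/ and viewed, about 8 in all and at most 12, crops included, and the job is handed in when it is done.

Besides the shell and the picture viewer there is one more tool, called after "Call:" in YAML: its name, and indented under it one key for each argument. apply_moves: Moves the arm, as the interface text tells. Its arguments: {"type":"object","properties":{"targets":{"type":"array"},"jaw":{"type":"number"}},"required":["targets"]}

```bash
mkdir -p pics; ls; python3 - <<'E'
from cell import *
import cv2,numpy as np
print(read_state())
for n in("scene","side"):
    c=calibration(n);print(n,c)
    cv2.imwrite(f"pics/{n}0.png",cv2.cvtColor(get_image(n),cv2.COLOR_RGB2BGR))
E
```

```text
pics
{'clock': 0.0, 'qpos': array([-1.40979821,  0.6293461 ,  0.03843348,  1.51837372, -0.0270338 ,
        0.99628776, -0.02000658]), 'qd': array([ 0.00138039,  0.00054934, -0.0003454 ,  0.00090091, -0.00099007,
        0.00014307,  0.00090282]), 'tau': array([-1.15976542e-03, -5.63409054e+01,  1.22619811e+00, -1.93444330e+01,
        1.10796152e-02,  1.06163911e-02,  7.76333877e-06]), 'eef_pos': array([145.97502714, 632.75504105, 230.38710985]), 'tool_rot': array([-1.57269398e+00,  8.15733183e-06, -2.26816376e-01]), 'force': array([ 0.32996263, -0.03994544,  0.07380684]), 'torque': array([-0.02956226, -0.01653012, -0.01973944]), 'width': 85.6067322665619}
scene {'fx': 382.4202019835922, 'fy': 382.4202019835922, 'cx': 277.97797169835786, 'cy': 211.13158037222146, 'world_from_camera': array([[-7.84489509e-02,  7.67384825e-01, -6.36369620e-01,
         1.12191912e+03],
       [ 9.96763098e-01,  4.91199942e-02, -6.36439577e-02,
         1.11649852e+02],
       [-1.75809353e-02, -6.39302555e-01, -7.68754287e-01,
         8.71513361e+02],
       [ 0.00000000e+00,  0.00000000e+00,  0.00000000e+00,
         1.00000000e+00]])}
side {'fx': 524.80996893457, 'fy': 524.80996893457, 'cx': 286.82987138616704, 'cy': 203.95539115720678, 'world_from_camera': array([[ 9.98988353e-01, -1.30450896e-02,  4.30359795e-02,
         4.17755973e+02],
       [-4.37936614e-02, -4.99640893e-01,  8.65124900e-01,
        -1.28849826e+03],
       [ 1.02169034e-02, -8.66134403e-01, -4.99706725e-01,
         8.32649127e+02],
       [ 0.00000000e+00,  0.00000000e+00,  0.00000000e+00,
         1.00000000e+00]])}
```

View pics/scene0.png

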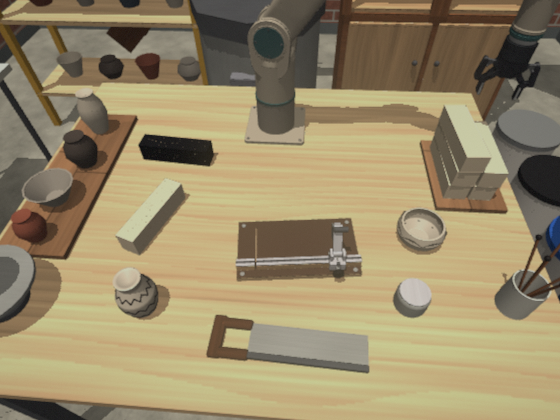

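View pics/side0.png

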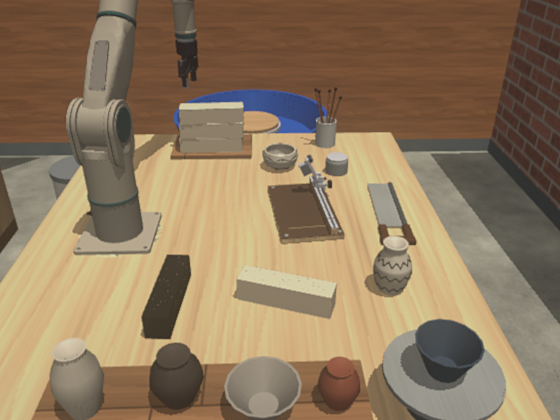

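The loose cream brick is at scene (151,215) and side (286,290). The look-alikes are the black one at scene (177,150), ruled out by colour, and the stack on the tray at scene (465,150), which isn't loose and isn't right of the board. The board is at scene (298,248), with the raised stop at about (338,245). I'll confirm with enlarged crops.

```bash
python3 - <<'E'
import cv2
a=cv2.imread('pics/scene0.png')[170:290,110:370]
cv2.imwrite('pics/c1.png',cv2.resize(a,None,fx=3,fy=3,interpolation=cv2.INTER_CUBIC))
a=cv2.imread('pics/side0.png')[145:325,225:425]
cv2.imwrite('pics/c2.png',cv2.resize(a,None,fx=3.3,fy=3.3,interpolation=cv2.INTER_CUBIC))
E
```

```text
(no output)
```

View pics/c1.png

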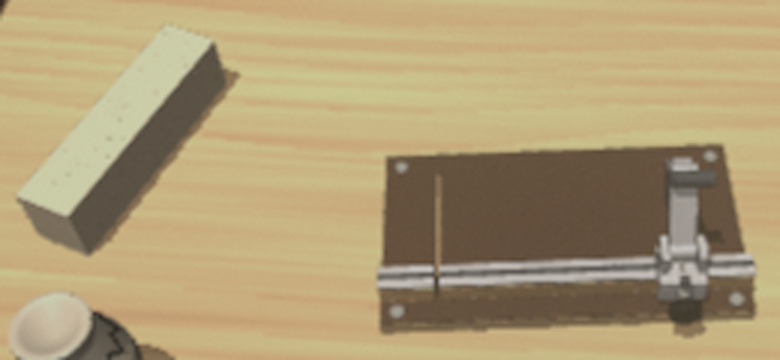

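View pics/c2.png

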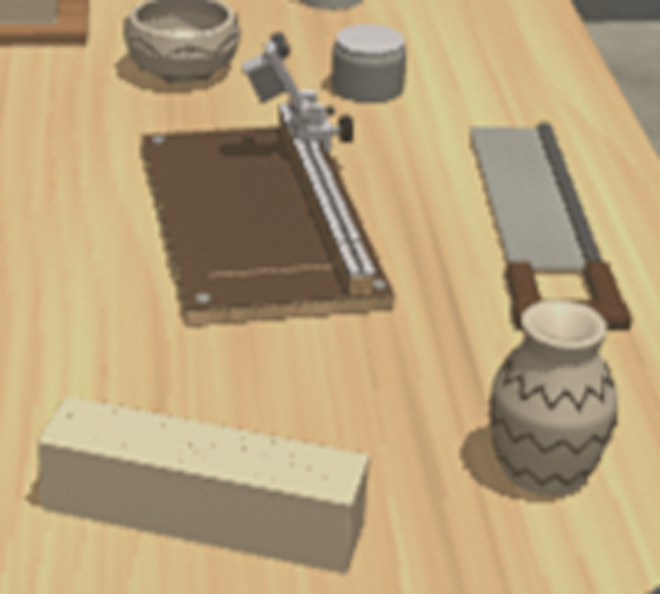

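```bash
cat > h.py <<'E'
import numpy as np
from scipy.optimize import least_squares
from scipy.spatial.transform import Rotation as R
from cell import *
def proj(n,P):
    c=calibration(n);M=np.linalg.inv(c["world_from_camera"]);p=np.atleast_2d(P)@M[:3,:3].T+M[:3,3]
    return np.c_[c["fx"]*p[:,0]/p[:,2]+c["cx"],c["fy"]*p[:,1]/p[:,2]+c["cy"]]
def pose(b,L): # b=x,y,yaw
    return np.asarray(L)@R.from_euler('z',b[2]).as_matrix().T+[b[0],b[1],0]
def off():
    """tool axes in world"""
    s=read_state();return s,R.from_euler('xyz',s["tool_rot"]).as_matrix()
E
python3 - <<'E'
from h import *
S=lambda u:np.array(u)/3+[110,170]
D=lambda u:np.array(u)/3.3+[225,145]
L=[(-90,-160,18),(-90,160,18),(90,-160,0),(90,160,0),(60,-160,43),(60,160,43)]
U=S([(387,157),(722,146),(381,332),(755,318),(378,277),(754,265)])
L2=[(-90,160,18),(-90,-160,18),(90,-160,18),(60,-160,43)];U2=D([(143,135),(185,312),(391,293),(362,272)])
tb=S([(692,178)]);tb2=D([(278,45)])
def T(s,a=1.1):return [(60-70*np.cos(a)+10*np.sin(a), s+17, 68+70*np.sin(a)+10*np.cos(a))]
f=lambda b:np.r_[proj("scene",pose(b,L))-U,proj("side",pose(b,L2))-U2,proj("scene",pose(b,T(b[3])))-tb,proj("side",pose(b,T(b[3])))-tb2].ravel()
r=least_squares(f,[600,130,0,100],loss='soft_l1');b=r.x
print("board",b,np.round(f(b).reshape(-1,2),1).tolist())
C=pose(b,[(50,b[3],18)])[0];print("corner",C,"bar",pose(b,T(b[3])),"hinge",pose(b,[(60,b[3]+11,68)]))
print("seat",pose(b,[(21.5,b[3]-115,50)]))
B=[(-28.5,-115,64),(28.5,-115,64),(-28.5,115,64),(28.5,115,64)]
# local y along length ; yaw near 0 -> long axis y. use yaw ~ -80deg so +y end points +x
Us=S([(68,216),(18,198),(213,42),(165,25)]);
g=lambda q:np.r_[proj("scene",pose(q,[(28.5,115,64),(-28.5,115,64),(28.5,-115,64),(-28.5,-115,64)]))-[*S([(18,198),(68,216),(165,25),(213,42)])],
 proj("side",pose(q,[(28.5,115,64),(-28.5,115,64),(28.5,-115,64),(-28.5,-115,64),(28.5,115,0),(28.5,-115,0)]))-[*D([(348,500),(368,456),(40,440),(68,398),(346,572),(38,500)])]].ravel()
best=min((least_squares(g,[550,-200,y],loss='soft_l1') for y in(-1.2,-1.9,1.2,1.9)),key=lambda r:r.cost)
print("brick",best.x,best.cost,np.round(g(best.x).reshape(-1,2),1).tolist())
E
```

```text
board [5.35038676e+02 1.01261429e+02 1.10294570e-01 8.33337547e+01] [[-0.5, -0.2], [0.3, -0.5], [-0.2, 0.8], [-0.9, 0.8], [-0.4, 0.2], [-0.1, -0.4], [-1.3, -1.1], [-0.1, -1.6], [0.2, -0.7], [-0.8, -1.0], [-0.1, 0.6], [0.0, -0.5]]
corner [575.56222507 189.59237832  18.        ] bar [[560.92937908 205.07580676 134.92047642]] hinge [[584.2906803  201.62625007  68.        ]]
seat [[559.89357399  72.15412487  50.        ]]
brick [ 466.44624386 -312.03120529   -1.90982123] 6.3680635150880525 [[-1.2, -0.1], [-0.3, 0.9], [0.1, 0.1], [0.3, -0.2], [0.8, 0.3], [0.1, -1.6], [-1.4, -0.9], [-1.2, -1.9], [-0.1, 0.0], [0.2, 2.0]]
```

Fits agree to 1–2 px. The pictures show the cream loose brick with its top centred near crop (116,120), i.e. scene (149,210), the stop raised on the board, and the thumb bar at scene-crop (692,178) and side-crop (278,45). Next I'll plan the approach behind the thumb bar.

```bash
cat >> h.py <<'E'
def plan(wps,p=None,Rm=None,step=38,astep=7.5,nmin=1):
    """wps: list of (xyz, (roll,pitch,yaw)); prints rows in tool units"""
    s,R0=off(); p=s["eef_pos"] if p is None else np.array(p,float); Rm=R0 if Rm is None else Rm
    for t,e in wps:
        t=np.array(t,float);Rt=R.from_euler('xyz',e).as_matrix() if len(e)==3 else e
        rv=R.from_matrix(Rm.T@Rt).as_rotvec()
        n=int(max(nmin,np.ceil(np.linalg.norm(t-p)/step),np.ceil(np.degrees(np.linalg.norm(rv))/astep)))
        for k in range(n):
            q=p+(t-p)/(n-k); d=Rm.T@(q-p)/40; r=np.degrees(rv)/8/n
            print([round(float(v),2) for v in np.r_[d,r]],end=', '); Rm=Rm@R.from_rotvec(rv/n).as_matrix(); p=q
        print(' ->',np.round(t,1))
BY=0.1103; bx=np.array([np.cos(BY),np.sin(BY),0]);by=np.array([-np.sin(BY),np.cos(BY),0]);bz=np.array([0,0,1.])
E
python3 - <<'E'
from h import *
e=(-np.pi/2,0,BY)
s,_=off();p=s["eef_pos"]
bar=np.array([560.9,205.1,134.9])
A=bar+22*bx+[0,0,75]; A2=A.copy();A2[2]=290
plan([((p[0]+40,p[1]-40,300),s["tool_rot"]),(A2,e),(A,e)])
E
```

```text
[0.4, -0.58, -0.25, 0.0, 0.0, 0.0], [0.4, -0.58, -0.25, 0.0, 0.0, 0.0], [0.4, -0.58, -0.25, 0.0, 0.0, 0.0],  -> [186.  592.8 300. ]
[0.79, 0.02, -0.48, 0.0, -0.16, -0.0], [0.78, 0.02, -0.49, 0.0, -0.16, -0.0], [0.77, 0.02, -0.51, 0.0, -0.16, -0.0], [0.75, 0.02, -0.53, 0.0, -0.16, -0.0], [0.74, 0.02, -0.55, 0.0, -0.16, -0.0], [0.73, 0.02, -0.56, 0.0, -0.16, -0.0], [0.72, 0.02, -0.58, 0.0, -0.16, -0.0], [0.7, 0.02, -0.59, 0.0, -0.16, -0.0], [0.69, 0.02, -0.61, 0.0, -0.16, -0.0], [0.68, 0.02, -0.63, 0.0, -0.16, -0.0], [0.66, 0.02, -0.64, 0.0, -0.16, -0.0], [0.65, 0.02, -0.66, 0.0, -0.16, -0.0], [0.63, 0.02, -0.67, 0.0, -0.16, -0.0], [0.62, 0.02, -0.68, 0.0, -0.16, -0.0], [0.6, 0.02, -0.7, 0.0, -0.16, -0.0],  -> [582.8 207.5 290. ]
[-0.0, 0.67, -0.0, -0.0, 0.0, -0.0], [-0.0, 0.67, -0.0, -0.0, 0.0, -0.0], [-0.0, 0.67, -0.0, -0.0, 0.0, -0.0],  -> [582.8 207.5 209.9]
```

Call:
apply_moves:
  targets:
    - [0.4, -0.58, -0.25, 0, 0, 0]
    - [0.4, -0.58, -0.25, 0, 0, 0]
    - [0.4, -0.58, -0.25, 0, 0, 0]
    - [0.79, 0.02, -0.48, 0, -0.16, 0]
    - [0.78, 0.02, -0.49, 0, -0.16, 0]
    - [0.77, 0.02, -0.51, 0, -0.16, 0]
    - [0.75, 0.02, -0.53, 0, -0.16, 0]
    - [0.74, 0.02, -0.55, 0, -0.16, 0]
    - [0.73, 0.02, -0.56, 0, -0.16, 0]
  jaw: -1

```text
clock: 1.23
eef_pos: [346.7, 437.1, 297.8]
tool_rot: [-1.57, -0.001, -0.094]
force: [1.0, -0.1, -0.6]
width: 0.4
```

Call:
apply_moves:
  targets:
    - [0.72, 0.02, -0.58, 0, -0.16, 0]
    - [0.7, 0.02, -0.59, 0, -0.16, 0]
    - [0.69, 0.02, -0.61, 0, -0.16, 0]
    - [0.68, 0.02, -0.63, 0, -0.16, 0]
    - [0.66, 0.02, -0.64, 0, -0.16, 0]
    - [0.65, 0.02, -0.66, 0, -0.16, 0]
    - [0.63, 0.02, -0.67, 0, -0.16, 0]
    - [0.62, 0.02, -0.68, 0, -0.16, 0]
    - [0.6, 0.02, -0.7, 0, -0.16, 0]
    - [0, 0.67, 0, 0, 0, 0]
    - [0, 0.67, 0, 0, 0, 0]
    - [0, 0.67, 0, 0, 0, 0]

```text
clock: 2.72
eef_pos: [583.0, 205.9, 209.5]
tool_rot: [-1.571, -0.002, 0.107]
force: [0.5, -0.5, -0.2]
width: 0.1
```

```bash
python3 - <<'E'
from h import *
import cv2
s,_=off();print(s["clock"],s["eef_pos"],s["tool_rot"],s["width"],s["force"])
a=cv2.cvtColor(get_image("side"),cv2.COLOR_RGB2BGR)[60:260,240:400]
b=cv2.cvtColor(get_image("scene"),cv2.COLOR_RGB2BGR)[130:290,240:380]
a=cv2.resize(a,(400,500),interpolation=cv2.INTER_CUBIC);b=cv2.resize(b,(400,457),interpolation=cv2.INTER_CUBIC);b=cv2.copyMakeBorder(b,0,43,0,0,0)
cv2.imwrite('pics/m1.png',np.hstack([a,b]))
e=(-np.pi/2,0,BY)
bar0=np.array([584.3,201.6,68]);w=[]
c=s["eef_pos"]
def bar(phi):return bar0+by*6+70.7*(-np.cos(phi)*bx+np.sin(phi)*bz)
d=np.radians
b0=bar(d(71));w=[(b0+22*bx+[0,0,-6],e)]
for phi,th,dx,dz in((71,90,11,-6),(60,85,11,-4),(50,60,11,0),(40,40,11,0),(30,20,11,0),(22,5,11,0),(15,0,9,0),(8.1,0,5,0)):
    t=np.array([-np.sin(d(phi)),0,-np.cos(d(phi))])*2
    w.append((bar(d(phi))+(dx+7*np.sin(d(th))+t[0])*bx+bz*(7*np.cos(d(th))+dz+t[2]),e))
plan(w)
E
```

```text
2.725 [583.03771901 205.861786   209.47128819] [-1.57107851 -0.00176462  0.10664967] 0.08347308154552484 [ 0.49732352 -0.50215573 -0.16426405]
[0.02, 0.65, 0.02, 0.0, -0.01, -0.01], [0.02, 0.65, 0.02, 0.0, -0.01, -0.01], [0.02, 0.65, 0.02, 0.0, -0.01, -0.01],  -> [582.6 207.5 128.8]
[-0.15, 0.02, 0.0, -0.0, 0.0, -0.0],  -> [576.8 206.8 128.2]
[-0.3, 0.08, -0.0, 0.0, 0.0, 0.0],  -> [564.6 205.5 124.8]
[-0.27, 0.01, -0.0, 0.0, 0.0, -0.0],  -> [553.9 204.3 124.4]
[-0.25, 0.18, 0.0, 0.0, 0.0, -0.0],  -> [543.9 203.2 117.3]
[-0.22, 0.23, -0.0, 0.0, 0.0, -0.0],  -> [535.1 202.2 108.2]
[-0.15, 0.21, -0.0, 0.0, 0.0, -0.0],  -> [529.3 201.5  99.6]
[-0.13, 0.21, 0.0, 0.0, 0.0, -0.0],  -> [524.2 201.   91.4]
[-0.14, 0.21, -0.0, 0.0, 0.0, -0.0],  -> [518.8 200.4  83. ]
```

View pics/m1.png

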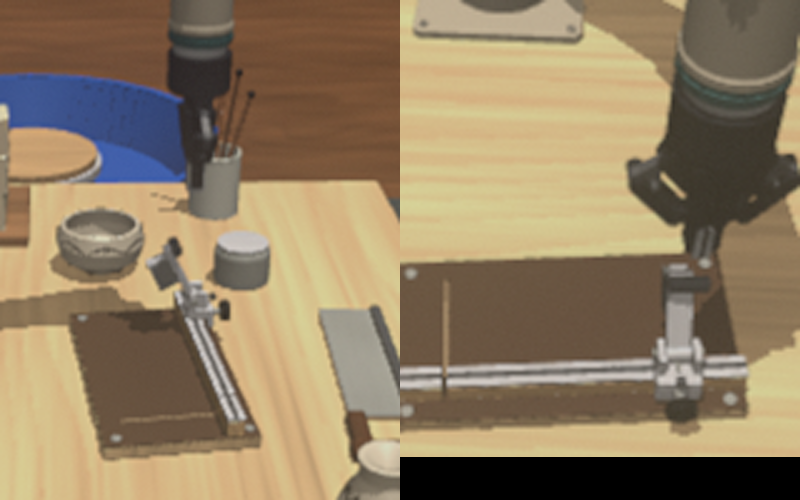

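Picture (5 viewed): the fingertip at (197,185) is above and behind the thumb bar at (175,245), offset by about 21 mm as planned. I'll descend and follow the arc.

Call:
apply_moves:
  targets:
    - [0.02, 0.65, 0.02, 0, 0, 0]
    - [0.02, 0.65, 0.02, 0, 0, 0]
    - [0.02, 0.65, 0.02, 0, 0, 0]
    - [0, 0, 0, 0, 0, 0]

```text
clock: 3.32
eef_pos: [584.2, 209.3, 130.7]
tool_rot: [-1.572, 0.002, 0.108]
force: [-0.3, -0.2, 0.0]
width: -0.2
```

Call:
apply_moves:
  targets:
    - [-0.15, 0.02, 0, 0, 0, 0]
    - [-0.3, 0.08, 0, 0, 0, 0]
    - [-0.27, 0.01, 0, 0, 0, 0]

```text
clock: 3.7
eef_pos: [556.6, 207.3, 127.2]
tool_rot: [-1.57, -0.004, 0.108]
force: [3.4, 0.1, 0.6]
width: -0.0
```

Call:
apply_moves:
  targets:
    - [-0.25, 0.18, 0, 0, 0, 0]
    - [-0.22, 0.23, 0, 0, 0, 0]

```text
clock: 3.95
eef_pos: [536.0, 205.1, 109.4]
tool_rot: [-1.571, 0.001, 0.109]
force: [2.1, -0.5, 0.7]
width: 0.2
```

Call:
apply_moves:
  targets:
    - [-0.15, 0.21, 0, 0, 0, 0]
    - [-0.13, 0.21, 0, 0, 0, 0]
    - [-0.14, 0.21, 0, 0, 0, 0]
    - [0, 0, 0, 0, 0, 0]

```text
clock: 4.45
eef_pos: [520.5, 203.3, 84.9]
tool_rot: [-1.571, -0.0, 0.108]
force: [0.0, -0.1, 6.3]
width: 0.2
```

```bash
python3 - <<'E'
from h import *
import cv2
s,_=off();print(s["clock"],s["eef_pos"],s["force"])
a=cv2.cvtColor(get_image("side"),cv2.COLOR_RGB2BGR)[100:240,250:390]
cv2.imwrite('pics/m2.png',cv2.resize(a,(560,560),interpolation=cv2.INTER_CUBIC))
E
```

```text
4.45 [520.48559686 203.30344973  84.88659513] [ 0.0361886  -0.12838687  6.30327386]
```

View pics/m2.png

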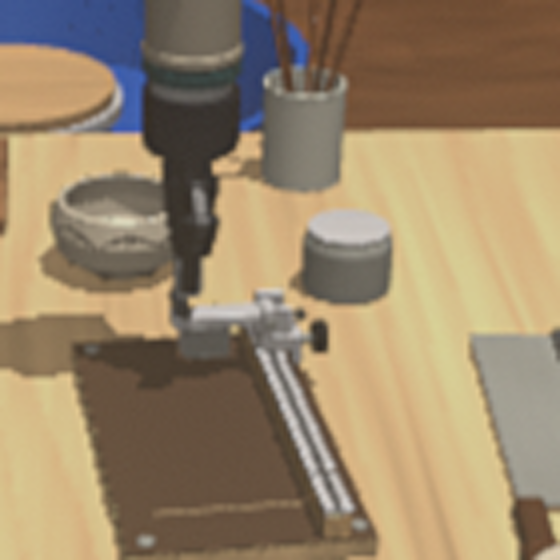

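The stop arm is level and the pad hangs down, at (205,345) in the crop (6 viewed). I'll press a touch more, then go to the brick.

Call:
apply_moves:
  targets:
    - [0, 0.08, 0, 0, 0, 0]
    - [0, 0.05, 0, 0, 0, 0]
    - [0, 0, 0, 0, 0, 0]

```text
clock: 4.88
eef_pos: [520.7, 203.4, 83.7]
tool_rot: [-1.57, -0.001, 0.108]
force: [-9.0, -3.1, 42.8]
width: -0.2
```

```bash
python3 - <<'E'
from h import *
e=(-np.pi/2,0,-0.339)
s,_=off();p=s["eef_pos"];print(p,s["force"])
plan([((p[0],p[1],220),s["tool_rot"]),((466.4,-312,220),e),((466.4,-312,110),e),((466.4,-312,30),e)])
E
```

```text
[520.66157413 203.39685448  83.73862051] [-8.9650864  -3.12630232 42.84672779]
[0.0, -0.85, 0.0, 0.0, 0.0, 0.0], [0.0, -0.85, 0.0, 0.0, 0.0, 0.0], [0.0, -0.85, 0.0, 0.0, 0.0, 0.0], [0.0, -0.85, 0.0, 0.0, 0.0, 0.0],  -> [520.7 203.4 220. ]
[-0.2, -0.0, -0.9, -0.0, 0.23, 0.0], [-0.17, -0.0, -0.91, -0.0, 0.23, 0.0], [-0.14, -0.0, -0.92, -0.0, 0.23, 0.0], [-0.11, -0.0, -0.92, -0.0, 0.23, 0.0], [-0.08, -0.0, -0.92, -0.0, 0.23, 0.0], [-0.05, -0.0, -0.92, -0.0, 0.23, 0.0], [-0.02, -0.0, -0.93, -0.0, 0.23, 0.0], [0.01, -0.0, -0.93, -0.0, 0.23, 0.0], [0.04, -0.0, -0.92, -0.0, 0.23, 0.0], [0.07, -0.0, -0.92, -0.0, 0.23, 0.0], [0.1, -0.0, -0.92, -0.0, 0.23, 0.0], [0.13, -0.0, -0.92, -0.0, 0.23, 0.0], [0.16, -0.0, -0.91, -0.0, 0.23, 0.0], [0.19, -0.0, -0.91, -0.0, 0.23, 0.0],  -> [ 466.4 -312.   220. ]
[0.0, 0.92, -0.0, -0.0, 0.0, 0.0], [0.0, 0.92, -0.0, -0.0, 0.0, 0.0], [0.0, 0.92, -0.0, -0.0, 0.0, 0.0],  -> [ 466.4 -312.   110. ]
[0.0, 0.67, -0.0, -0.0, 0.0, -0.0], [0.0, 0.67, -0.0, -0.0, 0.0, -0.0], [0.0, 0.67, -0.0, -0.0, 0.0, -0.0],  -> [ 466.4 -312.    30. ]
```

It's hard against its end, so the stop is home. The stiffness is about 8–10 N/mm, so I'll press gently later.

Call:
apply_moves:
  targets:
    - [0, -0.85, 0, 0, 0, 0]
    - [0, -0.85, 0, 0, 0, 0]
    - [0, -0.85, 0, 0, 0, 0]
    - [0, -0.85, 0, 0, 0, 0]
    - [-0.2, 0, -0.9, 0, 0.23, 0]
    - [-0.17, 0, -0.91, 0, 0.23, 0]
    - [-0.14, 0, -0.92, 0, 0.23, 0]
    - [-0.11, 0, -0.92, 0, 0.23, 0]
    - [-0.08, 0, -0.92, 0, 0.23, 0]
    - [-0.05, 0, -0.92, 0, 0.23, 0]
    - [-0.02, 0, -0.93, 0, 0.23, 0]
  jaw: 1

```text
clock: 6.25
eef_pos: [492.0, -55.3, 214.7]
tool_rot: [-1.571, 0.001, -0.117]
force: [1.1, 0.1, 0.6]
width: 85.6
```

Call:
apply_moves:
  targets:
    - [0.01, 0, -0.93, 0, 0.23, 0]
    - [0.04, 0, -0.92, 0, 0.23, 0]
    - [0.07, 0, -0.92, 0, 0.23, 0]
    - [0.1, 0, -0.92, 0, 0.23, 0]
    - [0.13, 0, -0.92, 0, 0.23, 0]
    - [0.16, 0, -0.91, 0, 0.23, 0]
    - [0.19, 0, -0.91, 0, 0.23, 0]
    - [0, 0.3, 0, 0, 0, 0]
    - [0, 0, 0, 0, 0, 0]

```text
clock: 7.38
eef_pos: [464.8, -310.7, 201.7]
tool_rot: [-1.569, 0.004, -0.341]
force: [0.1, 0.4, -0.7]
width: 85.6
```

```bash
python3 - <<'E'
from h import *
import cv2
s,_=off();p=s["eef_pos"];print(s["clock"],p,s["tool_rot"],s["qpos"],s["width"])
c=calibration("wrist");print(c)
w=cv2.cvtColor(get_image("wrist"),cv2.COLOR_RGB2BGR)
M=np.linalg.inv(c["world_from_camera"])
B=pose([466.4,-312,-1.91],[(28.5,115,64),(-28.5,115,64),(-28.5,-115,64),(28.5,-115,64)])
q=B@M[:3,:3].T+M[:3,3];th=np.arctan2(np.hypot(q[:,0],q[:,1]),q[:,2]);ph=np.arctan2(q[:,1],q[:,0])
uv=np.c_[c["cx"]+c["fx"]*th*np.cos(ph),c["cy"]+c["fx"]*th*np.sin(ph)];print(uv)
for u in uv: cv2.circle(w,(int(u[0]),int(u[1])),3,(0,0,255),1)
cv2.imwrite('pics/w1.png',w)
a=cv2.cvtColor(get_image("side"),cv2.COLOR_RGB2BGR)[100:240,250:390]
e=(-np.pi/2,0,-0.339)
plan([((466.4,-312,110),e),((466.4,-312,30),e)])
E
```

```text
7.375 [ 464.76187746 -310.68785091  201.67564562] [-1.56911775  0.00365545 -0.34084102] [ 0.42559213  0.54088323  0.17252797  1.80787711 -0.12377055  0.8072077
  1.8900029 ] 85.59789200884533
{'fx': 325.19226210127806, 'fy': 325.19226210127806, 'cx': 277.487016015638, 'cy': 212.77400285135735, 'world_from_camera': array([[ 3.33586658e-01,  9.02541439e-01,  2.72284579e-01,
         3.95438710e+02],
       [ 9.42716930e-01, -3.20035019e-01, -9.41401978e-02,
        -2.85866876e+02],
       [ 2.17517072e-03,  2.88091196e-01, -9.57600507e-01,
         3.44150474e+02],
       [ 0.00000000e+00,  0.00000000e+00,  0.00000000e+00,
         1.00000000e+00]])}
[[248.34642952 311.82210966]
 [303.77534222 311.76318972]
 [309.1945567   72.73083634]
 [241.82642787  72.88320194]]
[0.01, 0.77, -0.01, -0.0, -0.0, -0.0], [0.01, 0.77, -0.01, -0.0, -0.0, -0.0], [0.01, 0.77, -0.01, -0.0, -0.0, -0.0],  -> [ 466.4 -312.   110. ]
[0.0, 0.67, -0.0, 0.0, -0.0, 0.0], [0.0, 0.67, -0.0, 0.0, -0.0, 0.0], [0.0, 0.67, -0.0, 0.0, -0.0, 0.0],  -> [ 466.4 -312.    30. ]
```

View pics/w1.png

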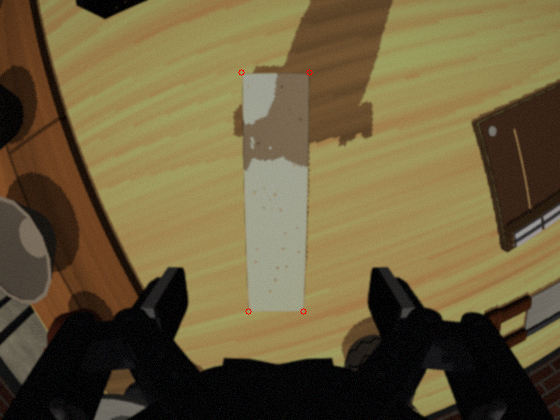

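Picture (7): the predicted corners (red) sit on the brick, so the fit is within 1–2 mm and the jaws straddle it. I'll descend, grip and lift.

Call:
apply_moves:
  targets:
    - [0.01, 0.77, -0.01, 0, 0, 0]
    - [0.01, 0.77, -0.01, 0, 0, 0]
    - [0.01, 0.77, -0.01, 0, 0, 0]
    - [0, 0.67, 0, 0, 0, 0]
    - [0, 0.67, 0, 0, 0, 0]
    - [0, 0.67, 0, 0, 0, 0]
    - [0, 0, 0, 0, 0, 0]

```text
clock: 8.35
eef_pos: [465.7, -311.8, 29.2]
tool_rot: [-1.569, 0.004, -0.34]
force: [-0.1, -0.7, -0.1]
width: 85.7
```

Call:
apply_moves:
  targets:
    - [0, 0, 0, 0, 0, 0]
    - [0, 0, 0, 0, 0, 0]
    - [0, 0, 0, 0, 0, 0]
    - [0, 0, 0, 0, 0, 0]
    - [0, 0, 0, 0, 0, 0]
    - [0, 0, 0, 0, 0, 0]
  jaw: -1

```text
clock: 9.1
eef_pos: [467.5, -314.0, 32.1]
tool_rot: [-1.571, -0.003, -0.341]
force: [-0.7, 2.1, 8.1]
width: 56.0
```

```bash
python3 - <<'E'
from h import *
s,_=off();p=s["eef_pos"];print(s["clock"],p,s["tool_rot"],s["width"],s["force"])
e=(-np.pi/2,0,BY-np.pi/2)
q=p+[0,0,150]
C=np.array([575.56,189.59,p[2]+18])
W=C-(28.5+12)*bx-(115+20)*by
print("pre",W)
plan([(q,s["tool_rot"]),(W+[0,0,132],e),(W+[0,0,25],e),(W+[0,0,5],e)])
E
```

```text
9.1 [ 467.48013552 -313.97030868   32.08429197] [-1.57078976 -0.00252526 -0.34093792] 55.95908003011936 [-0.68830556  2.09783121  8.14447297]
pre [550.16643882  50.95228129  50.08429197]
[0.0, -0.94, 0.0, 0.0, 0.0, 0.0], [0.0, -0.94, 0.0, 0.0, 0.0, 0.0], [0.0, -0.94, 0.0, 0.0, 0.0, 0.0], [0.0, -0.94, 0.0, 0.0, 0.0, 0.0],  -> [ 467.5 -314.   182.1]
[-0.11, -0.0, 0.93, -0.0, 0.8, 0.0], [-0.21, -0.0, 0.91, -0.0, 0.8, 0.0], [-0.31, -0.0, 0.88, -0.0, 0.8, 0.0], [-0.41, -0.0, 0.84, -0.0, 0.8, 0.0], [-0.5, -0.0, 0.79, -0.0, 0.8, 0.0], [-0.59, -0.0, 0.73, -0.0, 0.8, 0.0], [-0.66, -0.0, 0.66, -0.0, 0.8, 0.0], [-0.73, -0.0, 0.58, -0.0, 0.8, 0.0], [-0.79, -0.0, 0.49, -0.0, 0.8, 0.0], [-0.84, -0.0, 0.4, -0.0, 0.8, 0.0],  -> [550.2  51.  182.1]
[0.0, 0.89, -0.0, 0.0, 0.0, 0.0], [0.0, 0.89, -0.0, 0.0, 0.0, 0.0], [0.0, 0.89, -0.0, 0.0, 0.0, 0.0],  -> [550.2  51.   75.1]
[0.0, 0.5, -0.0, -0.0, 0.0, 0.0],  -> [550.2  51.   55.1]
```

Call:
apply_moves:
  targets:
    - [0, -0.5, 0, 0, 0, 0]
    - [0, -0.94, 0, 0, 0, 0]
    - [0, -0.94, 0, 0, 0, 0]
    - [0, -0.94, 0, 0, 0, 0]
    - [0, -0.44, 0, 0, 0, 0]
    - [-0.11, 0, 0.93, 0, 0.8, 0]
    - [-0.21, 0, 0.91, 0, 0.8, 0]
    - [-0.31, 0, 0.88, 0, 0.8, 0]
    - [-0.41, 0, 0.84, 0, 0.8, 0]
    - [-0.5, 0, 0.79, 0, 0.8, 0]

```text
clock: 10.35
eef_pos: [507.5, -130.1, 180.7]
tool_rot: [-1.571, 0.001, -0.904]
force: [-0.6, 0.7, -5.2]
width: 55.9
```

Call:
apply_moves:
  targets:
    - [-0.59, 0, 0.73, 0, 0.8, 0]
    - [-0.66, 0, 0.66, 0, 0.8, 0]
    - [-0.73, 0, 0.58, 0, 0.8, 0]
    - [-0.79, 0, 0.49, 0, 0.8, 0]
    - [-0.84, 0, 0.4, 0, 0.8, 0]
    - [0, 0, 0, 0, 0, 0]
    - [0, 0, 0, 0, 0, 0]

```text
clock: 11.22
eef_pos: [548.2, 50.1, 180.6]
tool_rot: [-1.572, -0.001, -1.457]
force: [1.0, -0.4, -4.8]
width: 56.0
```

```bash
python3 - <<'E'
from h import *
import cv2
s,_=off();p=s["eef_pos"];print(s["clock"],p,s["tool_rot"],s["width"],s["force"],s["qpos"])
e=(-np.pi/2,0,BY-np.pi/2)
W=np.array([550.2,51,50])
plan([(W+[0,0,32],e),(W+[0,0,6],e)])
a=cv2.cvtColor(get_image("side"),cv2.COLOR_RGB2BGR)[60:260,240:400]
b=cv2.cvtColor(get_image("scene"),cv2.COLOR_RGB2BGR)[150:310,200:380]
cv2.imwrite('pics/m3.png',np.hstack([cv2.resize(a,(320,400),interpolation=cv2.INTER_CUBIC),cv2.resize(b,(450,400),interpolation=cv2.INTER_CUBIC)]))
E
```

```text
11.225 [548.241337    50.09813386 180.63665539] [-1.57206358e+00 -5.30735848e-04 -1.45742918e+00] 56.04909642515196 [ 1.02673762 -0.36391558 -4.83630884] [-0.48443697  0.60635708  0.53038374  1.86066741 -0.41783322  0.78801154
  0.3817983 ]
[-0.01, 0.82, 0.02, 0.0, 0.01, 0.0], [-0.01, 0.82, 0.02, 0.0, 0.01, 0.0], [-0.01, 0.82, 0.02, 0.0, 0.01, 0.0],  -> [550.2  51.   82. ]
[0.0, 0.65, -0.0, 0.0, 0.0, 0.0],  -> [550.2  51.   56. ]
```

View pics/m3.png

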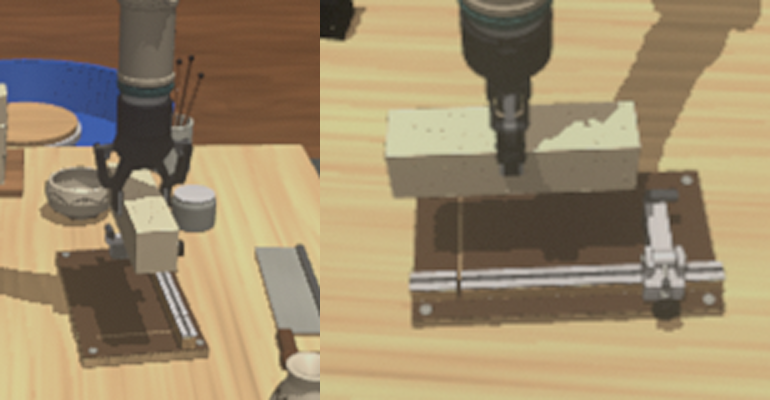

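Picture (8): the brick is held level and parallel to the fence, and the stop is down, with its arm at about (655,225). I'll lower it.

Call:
apply_moves:
  targets:
    - [-0.01, 0.82, 0.02, 0, 0, 0]
    - [-0.01, 0.82, 0.02, 0, 0, 0]
    - [-0.01, 0.82, 0.02, 0, 0, 0]
    - [0, 0.33, 0, 0, 0, 0]
    - [0, 0.32, 0, 0, 0, 0]
    - [0, 0, 0, 0, 0, 0]

```text
clock: 12.08
eef_pos: [551.2, 51.5, 56.4]
tool_rot: [-1.571, 0.0, -1.459]
force: [0.1, 0.4, -4.8]
width: 55.9
```

Call:
apply_moves:
  targets:
    - [0, 0.07, 0, 0, 0, 0]
    - [0, 0.07, 0, 0, 0, 0]
    - [0, 0, 0, 0, 0, 0]

```text
clock: 12.45
eef_pos: [551.4, 52.0, 51.1]
tool_rot: [-1.571, 0.0, -1.458]
force: [-0.4, 0.2, -5.2]
width: 55.8
```

Call:
apply_moves:
  targets:
    - [0, 0.04, 0, 0, 0, 0]
    - [0, 0, 0, 0, 0, 0]

```text
clock: 12.7
eef_pos: [551.6, 52.0, 50.1]
tool_rot: [-1.57, 0.0, -1.458]
force: [-1.1, 1.6, 3.6]
width: 56.0
```

Call:
apply_moves:
  targets:
    - [0, 0.03, 0, 0, 0, 0]
    - [0, 0, 0, 0, 0, 0]

```text
clock: 12.95
eef_pos: [551.6, 52.0, 50.1]
tool_rot: [-1.57, 0.001, -1.458]
force: [-4.3, 1.2, 16.2]
width: 56.7
```

On the board. I'll unload it slightly, then push towards the fence.

Call:
apply_moves:
  targets:
    - [0, -0.03, 0, 0, 0, 0]
    - [0, 0, 0.1, 0, 0, 0]
    - [0, 0, 0.1, 0, 0, 0]
    - [0, 0, 0, 0, 0, 0]

```text
clock: 13.45
eef_pos: [554.0, 52.2, 50.3]
tool_rot: [-1.58, 0.002, -1.459]
force: [-14.3, -0.5, 21.5]
width: 56.0
```

Call:
apply_moves:
  targets:
    - [0, 0, 0.05, 0, 0, 0]
    - [0, 0, 0, 0, 0, 0]

```text
clock: 13.7
eef_pos: [555.8, 52.4, 50.3]
tool_rot: [-1.581, 0.002, -1.459]
force: [-14.7, -0.8, 20.9]
width: 56.1
```

Friction is carrying most of that, because the downward press is too high. I'll ease up and continue.

Call:
apply_moves:
  targets:
    - [0, -0.04, 0, 0, 0, 0]
    - [0, 0, 0, 0, 0, 0]
    - [0, 0, 0.05, 0, 0, 0]
    - [0, 0, 0, 0, 0, 0]

```text
clock: 14.2
eef_pos: [562.6, 53.3, 50.3]
tool_rot: [-1.573, 0.0, -1.459]
force: [-1.8, 0.2, -4.9]
width: 55.9
```

Call:
apply_moves:
  targets:
    - [0, 0, 0.06, 0, 0, 0]
    - [0, 0, 0, 0, 0, 0]

```text
clock: 14.45
eef_pos: [562.6, 53.4, 50.3]
tool_rot: [-1.577, 0.001, -1.459]
force: [-6.4, -0.8, -0.2]
width: 55.8
```

At the fence (565.0 against a predicted 564.4). Now along the fence to the stop, about 19 mm.

Call:
apply_moves:
  targets:
    - [-0.15, -0.01, -0.03, 0, 0, 0]
    - [-0.15, 0, 0, 0, 0, 0]
    - [-0.1, 0, 0, 0, 0, 0]
    - [0, 0, 0, 0, 0, 0]

```text
clock: 14.95
eef_pos: [560.8, 69.5, 50.6]
tool_rot: [-1.574, 0.0, -1.458]
force: [-5.4, -1.0, -5.3]
width: 56.1
```

Call:
apply_moves:
  targets:
    - [-0.05, 0, 0, 0, 0, 0]
    - [0, 0, 0, 0, 0, 0]

```text
clock: 15.2
eef_pos: [560.7, 70.6, 50.7]
tool_rot: [-1.574, -0.0, -1.459]
force: [-4.6, -2.0, -5.8]
width: 56.3
```

Call:
apply_moves:
  targets:
    - [-0.04, 0, 0, 0, 0, 0]
    - [0, 0, 0, 0, 0, 0]

```text
clock: 15.45
eef_pos: [560.6, 71.3, 50.7]
tool_rot: [-1.574, -0.002, -1.459]
force: [-5.0, -4.5, -5.9]
width: 56.2
```

Close to the stop, but fz shows I'm carrying the brick. I'll lower it slightly and press further.

Call:
apply_moves:
  targets:
    - [0, 0.03, 0, 0, 0, 0]
    - [-0.04, 0, 0, 0, 0, 0]
    - [0, 0, 0, 0, 0, 0]

```text
clock: 15.82
eef_pos: [560.6, 71.3, 50.2]
tool_rot: [-1.574, -0.003, -1.459]
force: [-6.3, -7.7, -0.2]
width: 56.3
```

Call:
apply_moves:
  targets:
    - [-0.04, 0, 0.03, 0, 0, 0]
    - [0, 0, 0, 0, 0, 0]

```text
clock: 16.08
eef_pos: [560.7, 71.3, 50.3]
tool_rot: [-1.576, -0.005, -1.46]
force: [-9.6, -11.3, 3.8]
width: 55.7
```

Call:
apply_moves:
  targets:
    - [-0.04, 0.01, 0.04, 0, 0, 0]
    - [-0.03, 0, 0.04, 0, 0, 0]
    - [0, 0, 0, 0, 0, 0]
    - [0, 0, 0, 0, 0, 0]

```text
clock: 16.58
eef_pos: [560.7, 71.4, 50.3]
tool_rot: [-1.581, -0.007, -1.461]
force: [-15.9, -15.8, 12.8]
width: 56.2
```

```bash
python3 - <<'E'
from h import *
import cv2
a=cv2.cvtColor(get_image("side"),cv2.COLOR_RGB2BGR)[120:260,250:370]
b=cv2.cvtColor(get_image("scene"),cv2.COLOR_RGB2BGR)[190:290,220:380]
s,_=off();print(s["clock"],s["eef_pos"],s["tool_rot"],"board-frame F",s["force"]@bx,s["force"]@by,s["force"][2],s["torque"])
cv2.imwrite('pics/m4.png',np.hstack([cv2.resize(a,(343,400),interpolation=cv2.INTER_CUBIC),cv2.resize(b,(450,281),interpolation=cv2.INTER_CUBIC)if 0 else cv2.copyMakeBorder(cv2.resize(b,(450,281),interpolation=cv2.INTER_CUBIC),0,119,0,0,0)]))
E
```

```text
16.675 [560.73859288  71.36913493  50.36404395] [-1.58073503 -0.00688466 -1.4606251 ] board-frame F -18.362478200544953 -15.233770902660082 12.363006496889659 [-3.01428132  3.1505957   0.72350764]
```

View pics/m4.png

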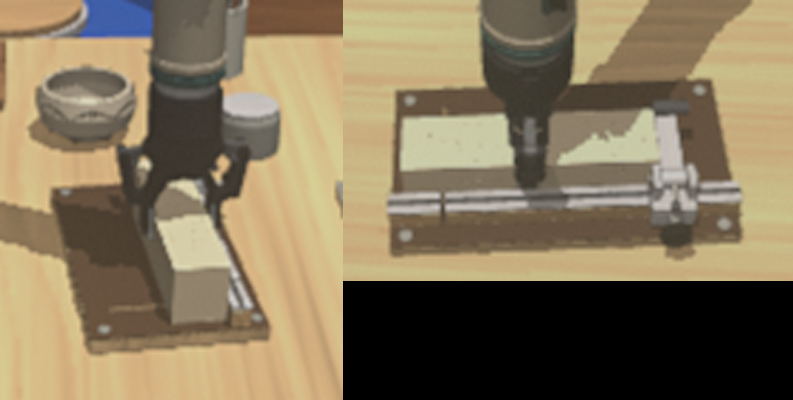

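Picture (9): the brick lies along the fence with its end on the pad at about (655,135). The tool has tilted about 0.5° under load. I'll take the tilt out, ease the down-press and push a little more.

Call:
apply_moves:
  targets:
    - [-0.03, -0.02, 0.03, 0.08, 0, 0.06]
    - [-0.02, 0, 0.02, 0.06, 0, 0.04]
    - [0, 0, 0, 0, 0, 0]
    - [0, 0, 0, 0, 0, 0]

```text
clock: 17.18
eef_pos: [560.6, 71.7, 50.2]
tool_rot: [-1.565, 0.005, -1.461]
force: [-15.9, -19.0, 10.9]
width: 56.1
```

Call:
apply_moves:
  targets:
    - [-0.02, 0, 0.04, -0.04, 0, -0.03]
    - [0, 0, 0.02, 0, 0, 0]
    - [0, 0, 0, 0, 0, 0]
    - [0, 0, 0, 0, 0, 0]

```text
clock: 17.68
eef_pos: [560.7, 71.5, 50.2]
tool_rot: [-1.575, 0.0, -1.461]
force: [-22.8, -22.0, 14.1]
width: 56.2
```

```bash
python3 - <<'E'
from h import *
import cv2
for i in range(2):
    b=get_image("scene");s,_=off();print(s["clock"],s["eef_pos"],s["tool_rot"],"F",s["force"]@bx,s["force"]@by,s["force"][2],s["width"])
w=get_image("wrist");a=get_image("side")
im=np.hstack([cv2.resize(b[195:285,225:375],(480,288),interpolation=cv2.INTER_CUBIC),cv2.resize(a[170:240,270:350],(320,288),interpolation=cv2.INTER_CUBIC)])
cv2.imwrite('pics/m5.png',cv2.cvtColor(np.vstack([im,cv2.resize(w[0:210,80:560][:, :],(800,300))]),cv2.COLOR_RGB2BGR))
p=s["eef_pos"];print("board coords of TCP rel corner (want -28.5,-115):",(p-[575.56,189.59,0])@bx,(p-[575.56,189.59,0])@by)
E
```

```text
17.725 [560.68568934  71.55826029  50.17999646] [-1.57476813e+00  2.74114164e-04 -1.46119028e+00] F -25.41317291222145 -19.646071170084575 13.388505815364473 55.93536539875891
17.775 [560.6926394   71.58033382  50.17401999] [-1.57476789e+00  2.46032960e-04 -1.46108364e+00] F -25.22056076392288 -18.978863168841826 13.4931461113491 56.1168519097298
board coords of TCP rel corner (want -28.5,-115): -27.76710241204367 -115.65598880550044
```

View pics/m5.png

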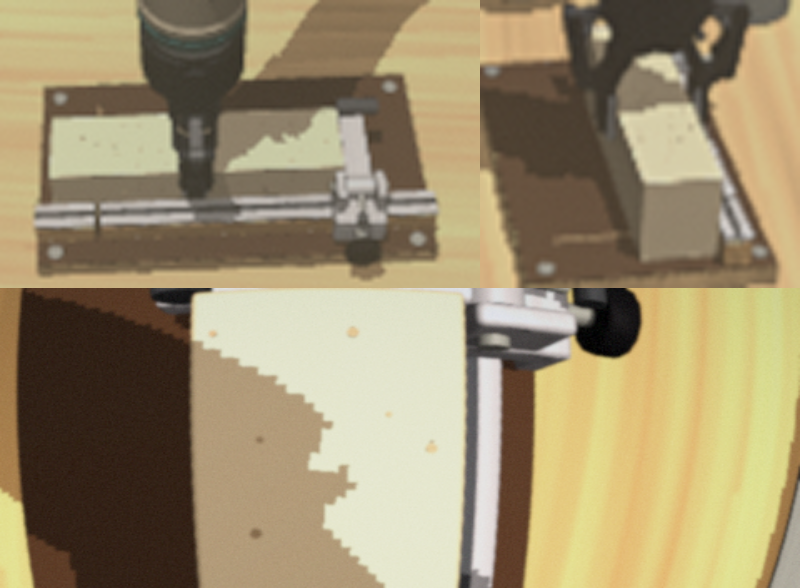

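Picture (10): the brick runs parallel along the fence track, with its end tight against the stop (wrist view, top edge near y=290) and no gap visible. The pressing forces hold steady, so I'm handing in.

```bash
python3 -c "
from cell import *
print(finish_job()); print(read_state()['force'])"
```

```text
the job is handed in; nothing more can be done
None
the job is handed in; nothing more can be done
```

The stop is down and the firebrick is held flat in the corner, pressed against fence and stop. I handed the job in at about 17.8 s.

- **Stop:** I swung it down with the closed fingertips and pressed it hard against its end at about 43 N. Later pictures show it still down.
- **Brick:** I gripped the cream brick across its width, turned it parallel to the fence and set it on the board. It then went to the fence first and along it to the stop.

**Last checks**
- **Forces:** about 25 N towards the fence, 19 N towards the stop and 13 N down. Some of the sideways force may be friction on the board, but the brick no longer moved as the push increased.
- **Position:** the gripper was at (-27.8, -115.7) mm from the corner, against (-28.5, -115) for a seated brick. That is within the roughly 2 mm camera error.
- **Angle:** yaw matched the fence to 0.001 rad, with about 0.004 rad (0.25°) of tilt left.
- **Pictures:** the last views showed no gap at the fence or the stop.

**Less clean:** while pressing, the tool tilted about 0.6°, and my first correction overshot before I evened it out. The first slide towards the fence also pressed down too hard, about 21 N, and I eased it. I did not touch the saw, tin or pots. My force reading after hand-in was refused, so the final second is unchecked.

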